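# Stand the jam spreader in the covered caddy

## Task

Swing the lid of the bamboo caddy all the way open until it leans back on its stop and stays there. Then take the jam spreader from its rest and stand it upright in the well inside the caddy, handle down and blade up; feel for the well gently, and lower the handle right to the bottom before letting go rather than dropping it. Leave the other things on the trolley where they are.

Things in the scene. Friction and masses are not known exactly. Their poses are not given: they have to be found in the camera images.
- caddy: Fixed dark-bamboo box, 100 (x) x 190 (y) x 70 mm high, walls and floor 6 mm; origin at the centre of its underside, z up. It holds a cream block, its flat top 50 mm above the tray (20 mm below the box rim), between dark end blocks (beyond 50 mm from the centre along y) 56 mm high.
- caddy_in (a point): Centre of the caddy's inner floor, 6 mm above the tray. The cream block has one round vertical well down to this floor: 23 mm wide, mouth chamfered 3 mm, 44 mm deep. Its centre is on the box's middle line (x = 0) but up to 18 mm to either side of this point along y, different each time and not measured: find it by sight or touch.
- caddy_lid (a joint): Angle of the caddy's flat lid (100 x 190 x 8 mm, light bamboo): 0 shut, 1.9 fully open on its stop, leaning back. It falls shut if let go below about 1.5 and falls open beyond.
- caddy_lid_handle (a point): Grip point in the middle of the black knob on the lid's top, near the lid's front edge (the caddy's -x side).
- caddy_lid_hinge (a point): Middle of the lid's hinge line, on the far (+x) top edge of the caddy; the hinge axis is the caddy's y axis and the lid's near edge swings up and over towards the caddy's +x.
- spreader: Jam spreader, 200 mm long, 90 g, lying level on its rest: round teal handle 18 mm thick and 138 mm long, then a flat steel blade (3 mm thick, 22 mm wide) 62 mm long. Origin on the handle's axis at mid-handle; x points along the axis towards the blade tip (131 mm from the origin); the foot of the handle is at x = -69 mm. Lying on the rest the blade points roughly towards the robot.
- spreader_foot (a point): Centre of the flat bottom end of the spreader's handle (the end that goes down into the well).
- spreader_grip (a point): Point on the handle's axis, 95 mm from the foot, free between the posts of the rest; it clears the caddy's rim by 31 mm when the spreader stands in the well.
- rest: Fixed dark-bamboo spreader rest: base 140 (x) x 44 x 8 mm, origin at the centre of its underside, with two notched posts 10 mm thick, 40 mm wide at x = -56 and +56 mm; the notches are 22 mm wide, their floor 30 mm and their prongs' tops 40 mm above the tray. The handle's axis lies 39 mm above the tray along the rest's x.
- jar: Bystander: closed glass jar of apricot preserve, 68 mm wide, 100 mm high, origin under its centre.
- pink_lid: Bystander: pink silicone jar lid, 82 mm wide, 19 mm high, origin under its centre.
- tin: Bystander: steel sugar tin, 94 mm wide, 133 mm high, origin under its centre.
- plate: Bystander: green melamine side plate, 170 mm wide, 18 mm high, origin under its centre.
- mill: Bystander: dark wooden pepper mill, 56 mm wide, 172 mm high, origin under its centre.
There are look-alikes about, which are no part of the job. Leave any blue look-alike of the spreader alone.

How it is judged:
By the outcome, as a careful person would: the job done as asked, in the order asked, and still so for the second after the job is handed in, with the robot touching nothing.
It also fails if it takes over 72 s, if anything falls off the work surface, if the arm or the gripper's body presses on something with over 40 N, if the wrist force passes 120 N, or if a joint passes its speed limit or range.

## Robot

A 6-joint arm with a two-finger parallel gripper is mounted at the origin on the work surface. World frame = base frame: x ahead of the robot, y to its left, z up, the work surface at z = 0. Lengths are in mm, angles in rad, forces in N, time in s.
With the tool pointing down it reaches from about 300 to 950 mm from the base axis. Payload 3.1 kg.
Tool frame: the origin (TCP) lies at the very end of the fingers, on their centre line; the grasp point (between the pads) lies 19 mm behind it; z points along the fingers, y is the line along which they close (so a half turn about z gives the same grasp; the last joint's range is limited). The gripper opens to 85 mm and grips with 20 to 120 N. Pads are 22 mm wide; open, the fingers measure 114 mm over their backs; the gripper's body (76 mm by 85 mm) begins 54 mm behind the grasp point. The pads swing forward as they close: fully open they stand 13 mm farther back than shut.
Start: joints at [-1.299, 0.308, 1.634, -0, 1.2, -0.07], TCP at [209.463, -588.861, 231.272] pointing down, gripper open.
Joint ranges: [-3.06, 3.06], [-0.79, 1.96], [0.05, 2.63], [-1.19, 4.34], [0.05, 2.64], [-2.94, 2.94]. Speed limits (rad/s): [2.79, 2.79, 3.14, 3.14, 3.14, 3.14].

## Interface

Orientations are given as a unit quaternion [w, x, y, z].
In Python, from rig import robot gives the robot as it stands.
- The arm moves only by the shell command python3 -m handwheel 'ROWS' [FORCE]. ROWS is JSON, a list of rows, each a list of 3 entries, a list of its own where there are three numbers: the turn, a rotation vector about the world's x, y, z in degrees, then the shift along the world's x, y, z in m, then the finger opening in m, from 0 to 0.0854. A call has 1 to 20 rows; each row shifts and turns the commanded pose from where the row before left it; what a row does not reach is not made up. A row lasts 1/10 s, in which the tool goes at most 50 mm and 8.59 degrees, less where a joint would pass 70% of its speed; a pose out of reach is approached as far as the arm can. A call is refused whole if a number of a shift passes 0.05 or a number of a turn 8.59, either way. A call with a gripper value outside its range is refused whole. The fingers move at their own pace and stop on an object; FORCE is the grip in N (left out, the last holds). Time passes only in rows, so rows that do not move let the fingers close. It gives the time, the measured TCP pose, the force, the opening and the grip force at its end, in the units of the state.
- robot.observe(): the state, without advancing time (a new reading comes with each control period).
- robot.get_image(name): name is "side" or "top"; returns (picture, depth): 384x512x3 uint8, red, green, blue; 384x512 float32, mm along the optical axis (not along the pixel's ray), 0 where there is no reading.
- robot.get_calibration(name): a dict with "fx", "fy", "cx", "cy" (pixels), "camera_from_world" (4x4, takes a point from world to camera coordinates). Camera axes: x right, y down, z forward; pixel columns grow to the right and rows downward; lengths in mm; the calibration is good to about 2 mm. A picture is of the moment at which its call begins. get_calibration takes no time and is no camera call.
- robot.job_done(): hands the job in; it is judged then, once.
The state is a dict: "time_s": time; "joints": joint angles; "qd": joint speeds; "effort": joint torques, N m; "position": TCP position; "eef_rot": TCP orientation; "wrist_force": force on the tool from outside, world axes, zero at the start; "ft_torque": the same for the moment, N m; "gripper_width": finger opening in mm; "gripper_force": force on a finger pad.
Only numpy, scipy, OpenCV 4.12 (cv2) and the standard library are available. Lean on these libraries where they do the work, as an engineer would, in place of code of your own. Each camera call takes 0.05 s, during which the arm holds its last target. There are 200 camera calls.

## Working session

There is one attempt and no reset: what is moved stays moved. The work goes in short steps, Python scripts to look and compute and a shell command to move; the robot and the scene stay as the last step left them, time stands still between calls to the robot, and variables do not carry over. Pictures are saved under pics/ and viewed, at most 10 in all, crops included, and the job is handed in when it is done.

```bash
mkdir -p pics; ls; python3 - <<'E'
from rig import robot
import cv2,numpy as np
for n in("side","top"):
    p,d=robot.get_image(n); c=robot.get_calibration(n)
    np.savez(f"{n}0.npz",p=p,d=d,T=c["camera_from_world"],K=[c["fx"],c["fy"],c["cx"],c["cy"]])
    cv2.imwrite(f"pics/{n}0.png",p[:,:,::-1])
    print(n,c["fx"],c["cx"],c["cy"],np.round(c["camera_from_world"],3).tolist())
print(robot.observe())
E
```

```text
pics
side 359.0414686378363 254.53931374783866 183.9554900453745 [[-0.828, -0.561, 0.004, 475.147], [-0.38, 0.557, -0.738, 266.239], [0.412, -0.613, -0.675, 877.183], [0.0, 0.0, 0.0, 1.0]]
top 357.97488408474436 252.1241826978105 195.7476281937895 [[-0.022, -0.999, -0.024, 38.175], [-0.997, 0.023, -0.073, 551.9], [0.073, 0.023, -0.997, 1288.565], [0.0, 0.0, 0.0, 1.0]]
{'time_s': 0.1, 'joints': array([-1.29868961e+00,  3.08960251e-01,  1.63510291e+00, -1.66652258e-05,
        1.19972886e+00, -6.96992803e-02]), 'qd': array([ 0.0008536 , -0.00084854, -0.00206969, -0.00104367,  0.00098884,
        0.00047041]), 'effort': array([-4.07919724e-04, -4.16406655e+01, -2.77644664e+01, -6.17562978e-05,
        4.01563098e-03, -2.84897780e-06]), 'position': array([ 209.25276943, -588.10051772,  230.11479363]), 'eef_rot': array([-1.09327017e-03,  9.85430482e-01,  1.70075147e-01, -1.18824401e-04]), 'wrist_force': array([-0.63371305,  0.3248805 , -0.27472532]), 'ft_torque': array([-0.04483926,  0.00295384, -0.0423352 ]), 'gripper_force': 0.0, 'gripper_width': 85.26011573910787}
```

View pics/side0.png

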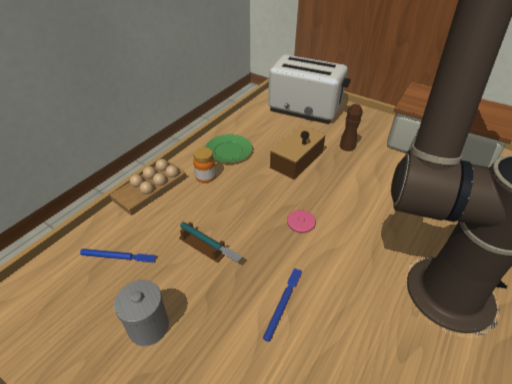

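View pics/top0.png

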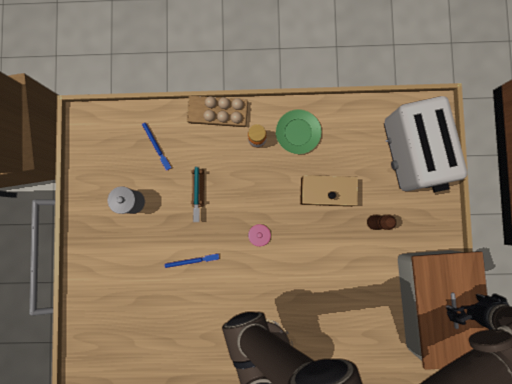

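The side view shows the caddy at about (298,150) with its knob at (305,135), and the teal spreader from (182,226) to (242,262). In the top view the caddy is at (330,190), the knob at (332,195), and the spreader lies from (197,168) to (197,220), with the blade down towards the robot.

```bash
cat > h.py <<'E'
import cv2,numpy as np
class V:
    def __init__(s,p,d,T,K):
        s.p,s.d,s.T,s.K=p,d,np.array(T),K
        s.hsv=cv2.cvtColor(p,cv2.COLOR_RGB2HSV); s.R=s.T[:3,:3]; s.o=-s.R.T@s.T[:3,3]
    def ray(s,uv):
        fx,fy,cx,cy=s.K; uv=np.atleast_2d(np.array(uv,float))
        return np.c_[(uv[:,0]-cx)/fx,(uv[:,1]-cy)/fy,np.ones(len(uv))]@s.R
    def plane(s,uv,z): r=s.ray(uv); return s.o+r*((z-s.o[2])/r[:,2])[:,None]
    def pix(s,X):
        c=np.atleast_2d(X)@s.R.T+s.T[:3,3]; fx,fy,cx,cy=s.K
        return np.c_[fx*c[:,0]/c[:,2]+cx,fy*c[:,1]/c[:,2]+cy]
    def dep(s,m):
        v,u=np.nonzero(m&(s.d>0)); r=s.ray(np.c_[u,v]); return s.o+r*s.d[v,u][:,None]
    def mask(s,lo,hi,box):
        m=cv2.inRange(s.hsv,lo,hi)>0; b=np.zeros_like(m); x0,y0,x1,y1=box; b[y0:y1,x0:x1]=1; return m&b
def load(f): z=np.load(f); return V(z["p"],z["d"],z["T"],z["K"])
def snap(n):
    from rig import robot
    p,d=robot.get_image(n); c=robot.get_calibration(n)
    return V(p,d,c["camera_from_world"],[c["fx"],c["fy"],c["cx"],c["cy"]])
def tri(a,ua,b,ub):
    ra,rb=a.ray(ua)[0],b.ray(ub)[0]
    t=np.linalg.lstsq(np.c_[ra,-rb],b.o-a.o,rcond=None)[0]
    P,Q=a.o+t[0]*ra,b.o+t[1]*rb; return (P+Q)/2,np.linalg.norm(P-Q)
def cen(m): v,u=np.nonzero(m); return np.array([u.mean(),v.mean()])
E
cat > m.py <<'E'
from h import *
S,T=load("side0.npz"),load("top0.npz")
# knob
ks=S.mask((0,0,0),(180,255,55),(296,126,314,146)); kt=T.mask((0,0,0),(180,255,55),(322,185,345,203))
print("knob px",ks.sum(),kt.sum(),cen(ks),cen(kt),tri(S,cen(ks),T,cen(kt)))
print("knob depth top z",np.percentile(T.dep(kt)[:,2],[10,50,95]), T.dep(kt).mean(0))
# teal
for n,(v,box) in dict(s=(S,(170,215,235,265)),t=(T,(185,160,210,230))).items():
    m=v.mask((80,90,40),(100,255,255),box); print("teal",n,m.sum(),cen(m))
    r=cv2.minAreaRect(np.argwhere(m)[:,::-1].astype(np.float32)); print(r)
    v_,u_=np.nonzero(m); uv=np.c_[u_,v_]; c=uv.mean(0); w=np.linalg.svd(uv-c,full_matrices=0)[2][0]
    w*=np.sign(w[1]); s=(uv-c)@w; v.e=(c+w*(s.min()-.5),c+w*(s.max()+.5),c)
    print("ends",v.e)
for i in range(3): print("tri",tri(S,S.e[i],T,T.e[i]), "plane39", S.plane(S.e[i],39),T.plane(T.e[i],39))
# lid top via top view depth
m=T.mask((10,60,60),(30,255,255),(295,170,365,212))
P=T.dep(m); 
q=(P[:,2]>60)&(P[:,2]<95); lid=np.zeros_like(m); v_,u_=np.nonzero(m&(T.d>0)); lid[v_[q],u_[q]]=1
print("lid z",np.percentile(P[q][:,2],[5,50,95]))
r=cv2.minAreaRect(np.c_[u_,v_][q].astype(np.float32)); print(r)
B=T.plane(cv2.boxPoints(r),78); print(np.round(B,1),B.mean(0),np.linalg.norm(np.diff(B,axis=0),axis=1))
r=cv2.minAreaRect(P[q][:,:2].astype(np.float32)); print("metric",r)
def up(v,box,n):
    x0,y0,x1,y1=box; return cv2.resize(v.p[y0:y1,x0:x1,::-1],None,fx=n,fy=n,interpolation=cv2.INTER_CUBIC)
a=up(S,(170,115,345,275),4); cv2.imwrite("pics/c1.png",a[:600])
b=np.hstack([up(T,(290,160,370,220),5),up(T,(170,150,230,230),5)[:300]]); cv2.imwrite("pics/c2.png",b)
E
python3 m.py
```

```text
knob px 53 44 [304.35849057 136.69811321] [331.75       194.79545455] (array([ 543.44253364, -247.17419257,  104.81321772]), np.float64(0.21826875974394996))
knob depth top z [118.40955891 120.79123715 124.43274613] [ 542.19263374 -243.97155888  121.1017015 ]
teal s 227 [200.25991189 235.51101322]
((200.16439819335938, 235.42962646484375), (44.62076187133789, 5.302927017211914), 31.82744598388672)
ends (array([180.69070493, 223.54733031]), array([219.60303379, 247.33647846]), array([200.25991189, 235.51101322]))
teal t 130 [195.86153846 185.37692308]
((196.0, 185.0), (36.0, 4.0), 90.0)
ends (array([196.28705411, 166.50634573]), array([195.4521371 , 203.53287157]), array([195.86153846, 185.37692308]))
tri (array([663.20865886, 226.41260493,  42.79522018]), np.float64(2.625179829705752)) plane39 [[667.16272998 224.80953363  39.        ]] [[662.73739725 226.2818282   39.        ]]
tri (array([527.42508322, 230.08110339,  41.26269823]), np.float64(0.7418234388150884)) plane39 [[528.28147019 228.62401994  39.        ]] [[527.86355864 230.69853432  39.        ]]
tri (array([593.56179259, 228.15205724,  41.45178614]), np.float64(0.18417027846339448)) plane39 [[595.16163231 226.78710211  39.        ]] [[593.74569797 228.54109555  39.        ]]
lid z [73.88501162 78.13951697 82.41694122]
((329.74639892578125, 189.85333251953125), (55.44980239868164, 28.879390716552734), 1.9749339818954468)
[[ 517.9 -146.9   78. ]
 [ 618.9 -153.6   78. ]
 [ 607.4 -345.8   78. ]
 [ 506.9 -338.1   78. ]] [ 562.80564992 -246.08883371   78.        ] [101.19243466 192.56234947 100.78839294]
metric ((563.6036987304688, -247.1555633544922), (190.8031463623047, 100.36074829101562), 86.47099304199219)
```

View pics/c1.png

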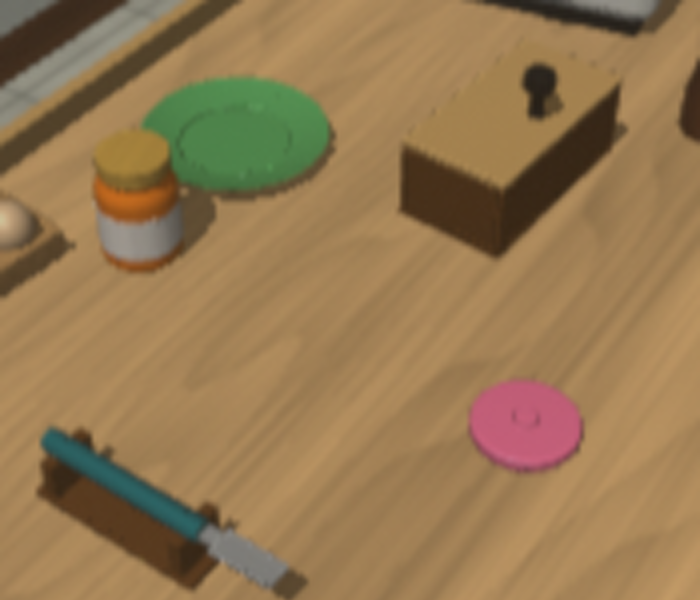

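View pics/c2.png

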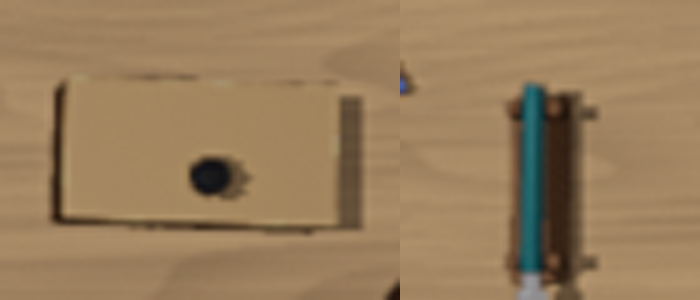

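Both crops agree with the given sizes: lid 101 x 191 mm, top at z = 78. The knob ball is near (542,-246,110), and the caddy is yawed about -3.5°. The handle axis runs at z ≈ 41 from foot (663,226) to blade root (527,230). I'll move above the knob first.

```bash
python3 -m handwheel '[[[0,0,-2.3],[0.033,0.034,-0.005],0.06],[[0,0,-2.3],[0.033,0.034,-0.005],0.06],[[0,0,-2.3],[0.033,0.034,-0.005],0.06],[[0,0,-2.3],[0.033,0.034,-0.005],0.06],[[0,0,-2.3],[0.033,0.034,-0.005],0.06],[[0,0,-2.3],[0.033,0.034,-0.005],0.06],[[0,0,-2.3],[0.033,0.034,-0.005],0.06],[[0,0,-2.3],[0.033,0.034,-0.005],0.06],[[0,0,-2.3],[0.033,0.034,-0.005],0.06],[[0,0,-2.3],[0.033,0.034,-0.005],0.06],[[0,0,0],[0.003,0.003,0],0.06],[[0,0,0],[0,0,0],0.06],[[0,0,0],[0,0,0],0.06]]' 20; python3 -c "
from rig import robot;o=robot.observe();print(o['joints'].round(3),o['position'].round(1),o['eef_rot'].round(3))"
```

```text
time_s: 1.4
position: [541.7, -246.3, 180.9]
eef_rot: [0.0, 1.0, -0.03, -0.001]
wrist_force: [-0.1, -0.8, 0.0]
gripper_width: 60.1
gripper_force: 0.0
[-5.000e-01  3.040e-01  1.748e+00 -1.000e-03  1.091e+00  1.131e+00] [ 541.7 -246.3  180.9] [ 0.     1.    -0.03  -0.001]
```

```bash
python3 -m handwheel '[[[0,0,0],[0,0,-0.03],0.06],[[0,0,0],[0,0,-0.03],0.06],[[0,0,0],[0,0,-0.02],0.06],[[0,0,0],[0,0,-0.01],0.06],[[0,0,0],[0,0,0],0.06],[[0,0,0],[0,0,0],0],[[0,0,0],[0,0,0],0],[[0,0,0],[0,0,0],0],[[0,0,0],[0,0,0],0],[[0,0,0],[0,0,0],0],[[0,0,0],[0,0,0],0]]' 30; python3 -c "
from rig import robot;o=robot.observe();print(o['joints'].round(3),o['position'].round(1),o['eef_rot'].round(3))"
```

```text
time_s: 2.5
position: [543.6, -245.2, 93.2]
eef_rot: [-0.0, 1.0, -0.03, 0.001]
wrist_force: [-0.1, 3.6, 6.0]
gripper_width: 26.8
gripper_force: 29.6
[-0.498  0.416  1.797  0.002  0.927  1.132] [ 543.6 -245.2   93.2] [-0.     1.    -0.03   0.001]
```

```bash
python3 - <<'E'
import numpy as np
G0=np.array([-70,39.]); n=18
def tcp(t):
    c,s=np.cos(t),np.sin(t); G=np.array([c*G0[0]+s*G0[1],-s*G0[0]+c*G0[1]]); f=.35*t
    return G-19*np.array([np.sin(f),np.cos(f)])
th=np.linspace(0,1.9,n+1); P=np.array([tcp(t) for t in th]); D=np.diff(P,axis=0)
print("turn/step",np.degrees(.35*1.9/n))
for t,d in zip(th[1:],D): print(round(t,2),d.round(1), "world", round(d[0]*.998),round(-d[0]*.06,1),round(d[1]))
E
```

```text
turn/step 2.116760743122208
0.11 [3.8 7.2] world 4 -0.2 7
0.21 [4.5 6.7] world 5 -0.3 7
0.32 [5.2 6.1] world 5 -0.3 6
0.42 [5.8 5.5] world 6 -0.3 5
0.53 [6.3 4.8] world 6 -0.4 5
0.63 [6.8 4.1] world 7 -0.4 4
0.74 [7.2 3.3] world 7 -0.4 3
0.84 [7.5 2.5] world 7 -0.4 2
0.95 [7.7 1.6] world 8 -0.5 2
1.06 [7.8 0.7] world 8 -0.5 1
1.16 [ 7.8 -0.1] world 8 -0.5 0
1.27 [ 7.7 -1. ] world 8 -0.5 -1
1.37 [ 7.5 -1.8] world 8 -0.5 -2
1.48 [ 7.3 -2.7] world 7 -0.4 -3
1.58 [ 6.9 -3.5] world 7 -0.4 -3
1.69 [ 6.5 -4.2] world 6 -0.4 -4
1.79 [ 6.  -4.9] world 6 -0.4 -5
1.9 [ 5.4 -5.6] world 5 -0.3 -6
```

```bash
python3 -m handwheel '[[[0.1,2.1,0],[0.004,0,0.007],0],[[0.1,2.1,0],[0.0045,-0.0003,0.0067],0],[[0.1,2.1,0],[0.005,-0.0003,0.006],0],[[0.1,2.1,0],[0.006,-0.0003,0.0055],0],[[0.1,2.1,0],[0.006,-0.0004,0.005],0],[[0.1,2.1,0],[0.007,-0.0004,0.004],0],[[0,0,0],[0,0,0],0],[[0,0,0],[0,0,0],0]]'; python3 -c "
from rig import robot;o=robot.observe();print(o['joints'].round(3),o['position'].round(1),o['eef_rot'].round(3))"
```

```text
time_s: 3.3
position: [574.4, -247.0, 125.3]
eef_rot: [-0.002, 0.993, -0.029, -0.11]
wrist_force: [-1.7, 2.6, 0.0]
gripper_width: 26.5
gripper_force: 30.4
[-0.434  0.545  1.542 -0.086  1.261  1.231] [ 574.4 -247.   125.3] [-0.002  0.993 -0.029 -0.11 ]
```

```bash
python3 -m handwheel '[[[0.1,2.1,0],[0.007,-0.0004,0.0033],0],[[0.1,2.1,0],[0.0075,-0.0005,0.0025],0],[[0.1,2.1,0],[0.0077,-0.0005,0.0016],0],[[0.1,2.1,0],[0.0078,-0.0005,0.0007],0],[[0.1,2.1,0],[0.0078,-0.0005,0],0],[[0.1,2.1,0],[0.0077,-0.0005,-0.001],0],[[0.1,2.1,0],[0.0075,-0.0004,-0.0018],0],[[0.1,2.1,0],[0.0073,-0.0004,-0.0027],0],[[0,0,0],[0,0,0],0]]'; python3 - <<'E'
from h import *; from rig import robot
o=robot.observe();print(o['joints'].round(3),o['position'].round(1),o['eef_rot'].round(3),o['wrist_force'])
v=snap("side"); cv2.imwrite("pics/s1.png",cv2.resize(v.p[80:220,210:390,::-1],None,fx=4,fy=4))
E
```

```text
time_s: 4.2
position: [636.7, -250.9, 128.1]
eef_rot: [-0.005, 0.967, -0.028, -0.253]
wrist_force: [-0.4, 2.6, 2.7]
gripper_width: 26.6
gripper_force: 32.1
[-0.368  0.837  1.12  -0.155  1.673  1.285] [ 636.7 -250.9  128.1] [-0.005  0.967 -0.028 -0.253] [-0.40883725  2.62228324  2.72866474]
```

View pics/s1.png

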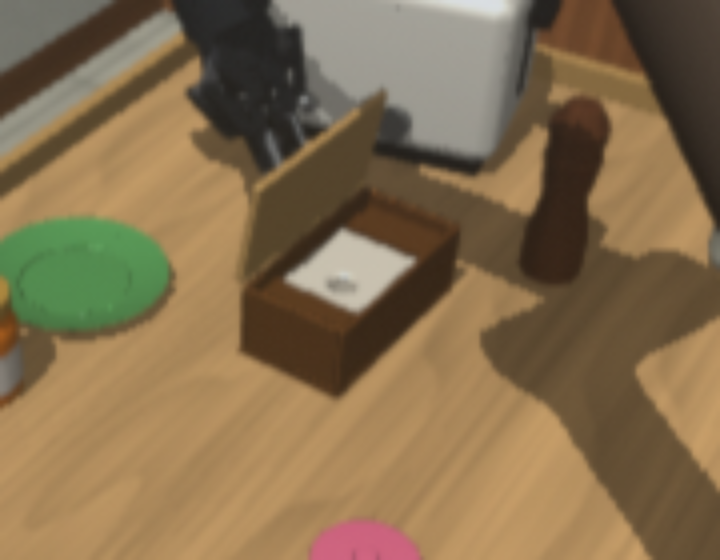

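The lid stands near 85°, and the well shows as a dark spot at about (295,151) in the side view. I'll take the lid the rest of the way.

```bash
python3 -m handwheel '[[[0.1,2.1,0],[0.007,-0.0004,-0.0035],0],[[0.1,2.1,0],[0.0065,-0.0004,-0.0042],0],[[0.1,2.1,0],[0.006,-0.0004,-0.005],0],[[0.1,2.1,0],[0.0055,-0.0003,-0.0055],0],[[0,0,0],[0,0,0],0],[[0,0,0],[0,0,0],0],[[0,0,0],[0,0,0],0.06],[[0,0,0],[0,0,0],0.06],[[0,0,0],[0,0,0],0.06],[[0,0,0],[0,0,0],0.06]]'; python3 -c "
from rig import robot;o=robot.observe();print(o['joints'].round(3),o['position'].round(1),o['eef_rot'].round(3))"
```

```text
time_s: 5.25
position: [659.8, -253.4, 109.8]
eef_rot: [-0.006, 0.945, -0.029, -0.324]
wrist_force: [-0.2, 1.0, -0.3]
gripper_width: 59.8
gripper_force: 0.0
[-0.347  1.012  0.899 -0.19   1.865  1.289] [ 659.8 -253.4  109.8] [-0.006  0.945 -0.029 -0.324]
```

```bash
python3 -m handwheel '[[[0,0,0],[0.01,0,0.015],0.06],[[0,0,0],[0.02,0,0.03],0.06],[[0,0,0],[0.02,0,0.03],0.06],[[0,0,0],[0.02,0,0.03],0.06],[[0,0,0],[0,0,0],0.06],[[0,0,0],[0,0,0],0.06]]'; python3 - <<'E'
from h import *; from rig import robot
o=robot.observe();print(o['joints'].round(3),o['position'].round(1),o['eef_rot'].round(3),o['wrist_force'])
T=snap("top"); S=snap("side")
for n,v in(("side1",S),("top1",T)): np.savez(n+".npz",p=v.p,d=v.d,T=v.T,K=v.K)
u=lambda v,x0,y0,x1,y1,k: cv2.resize(v.p[y0:y1,x0:x1,::-1],None,fx=k,fy=k,interpolation=cv2.INTER_CUBIC)
cv2.imwrite("pics/s2.png",np.vstack([u(S,240,90,380,180,5)[:300],u(T,280,160,420,220,5)]))
E
```

```text
time_s: 5.85
position: [730.8, -253.0, 215.1]
eef_rot: [-0.005, 0.946, -0.028, -0.323]
wrist_force: [-0.0, 0.2, -0.3]
gripper_width: 59.8
gripper_force: 0.0
[-0.321  1.128  0.478 -0.202  2.166  1.25 ] [ 730.8 -253.   215.1] [-0.005  0.946 -0.028 -0.323] [-0.0024991   0.15206415 -0.27122966]
```

View pics/s2.png

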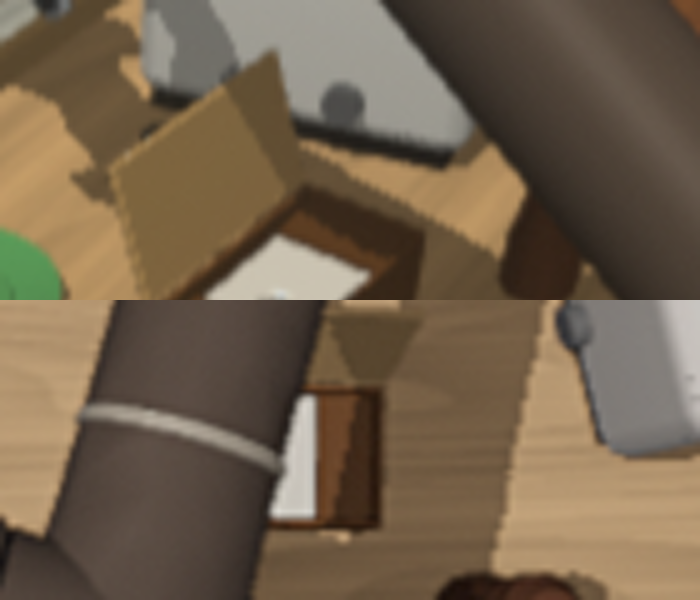

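The lid leans back on its stop. Next I'll fit the arm kinematics from the logged poses, so I can check reach for the tilted grasp, and place the well from the side picture.

```bash
cat > k.py <<'E'
import numpy as np
from scipy.optimize import least_squares
from scipy.spatial.transform import Rotation as R
D=[([-1.29869,.30896,1.63510,0,1.19973,-.0697],[209.25,-588.1,230.11],[-.00109,.98543,.17008,-.00012]),
([-.5,.304,1.748,-.001,1.091,1.131],[541.7,-246.3,180.9],[0,1,-.03,-.001]),
([-.498,.416,1.797,.002,.927,1.132],[543.6,-245.2,93.2],[0,1,-.03,.001]),
([-.434,.545,1.542,-.086,1.261,1.231],[574.4,-247,125.3],[-.002,.993,-.029,-.11]),
([-.368,.837,1.12,-.155,1.673,1.285],[636.7,-250.9,128.1],[-.005,.967,-.028,-.253]),
([-.347,1.012,.899,-.19,1.865,1.289],[659.8,-253.4,109.8],[-.006,.945,-.029,-.324]),
([-.321,1.128,.478,-.202,2.166,1.25],[730.8,-253,215.1],[-.005,.946,-.028,-.323])]
Y=lambda a:R.from_euler('y',a); Z=lambda a:R.from_euler('z',a)
SG=(1,1)
def fk(q,p):
    a,b,d,L2,e,L3,L6,g,s0=p
    r=Z(q[0]); x=r.apply([a,b,d]); r=r*Y(q[1]); x=x+r.apply([0,0,L2]); r=r*Y(q[2]); x=x+r.apply([e,0,L3])
    r=r*Z(SG[0]*q[3])*Y(q[4]); x=x+r.apply([0,0,L6]); r=r*Z(SG[1]*q[5]+s0); return x,r
def Q(q): w,x,y,z=q; return R.from_quat([x,y,z,w])
def fit():
    global SG; best=None
    for SG_ in((1,1),(1,-1),(-1,1),(-1,-1)):
        SG=SG_
        def f(p):
            o=[]
            for q,x,w in D:
                X,r=fk(q,p); o+=[X-x,300*(r*Q(w).inv()).as_rotvec()]
            return np.concatenate(o)
        for g0 in(0,1.57,3.1,-1.57):
            s=least_squares(f,[0,0,300,400,0,400,200,0,g0])
            if best is None or s.cost<best[0].cost: best=(s,SG,np.sqrt(np.mean(s.fun**2)))
    SG=best[1]; return best
LO=np.array([-3.06,-.79,.05,-1.19,.05,-2.94]);HI=np.array([3.06,1.96,2.63,4.34,2.64,2.94])
b=fit(); P=b[0].x
def ik(x,r,q0,lock=True):
    f=lambda q:np.r_[(lambda X,r2:np.r_[X-x,300*(r2*r.inv()).as_rotvec()])(*fk(q,P))]
    s=least_squares(f,np.clip(q0,LO+1e-3,HI-1e-3),bounds=(LO,HI)); return s.x,np.sqrt(2*s.cost)
E
python3 - <<'E'
from k import *; from h import *
print(b[1:],P.round(2))
S=load("side0.npz"); print("well",S.plane([295,151.2],50),S.plane([295,151.2],44))
# caddy frame
c=np.array([563,-246.3]); print("along y from centre",(S.plane([295,151.2],50)[0,:2]-c)@[[.998,.06],[-.06,.998]])
# tool dir options at placing (30deg below horizontal), azimuths
up=np.array([0,0,1.]); G1=np.array([563,-246,101.+100]); 
def tool(t,yax): t=t/np.linalg.norm(t); y=yax-t*(yax@t); y/=np.linalg.norm(y); return R.from_matrix(np.c_[np.cross(y,t),y,t])
f0=np.array([.9996,-.028,0.]) # foot dir on rest
for el in(30,40):
  e=np.radians(el)
  # grasp: tool pointing down & along +foot
  t=np.cos(e)*-up+np.sin(e)*f0; Gr=np.array([569,229,41.])
  for sg in(1,-1):
    r0=tool(t,sg*np.cross(up,f0))
    for q0 in((.3,.4,1.8,0,.9,1),(.3,.4,1.8,3.1,.9,-1),(.3,.4,1.8,1.5,.9,0)):
      for s6 in(-2,0,2):
        qa,ea=ik(Gr+19*t,r0,np.array(q0)+[0,0,0,0,0,s6])
        if ea<1: print("GRASP",el,sg,qa.round(2))
  for az in range(-120,91,15):
    a=np.radians(az); h=np.array([np.cos(a),np.sin(a),0]); t1=np.cos(e)*h-np.sin(e)*up
    for sg in(1,-1):
      r1=tool(t1,sg*np.cross(up,h)*-1)  # y matches: foot h0->-z
      seen=[]
      for q0 in((-.4,.4,1.8,0,.9,1),(-.4,.4,1.8,3.1,.9,-1),(-.4,.4,1.8,1.5,.9,0),(-.4,.2,1.5,1.5,1.5,1.5)):
        for s6 in(-2,0,2):
          z=[ik(g+19*t1,r1,np.array(q0)+[0,0,0,0,0,s6]) for g in(G1-[0,0,100],G1)]
          if max(z[0][1],z[1][1])<1 and not any(np.abs(z[0][0]-s).max()<.05 for s in seen):
            seen.append(z[0][0]); print("PLACE",el,az,sg,z[0][0].round(2),z[1][0].round(2))
E
```

```text
((1, 1), np.float64(0.1699343891032084)) [ -0.81  43.56 314.93 482.11  36.62 527.26 317.58  83.08   1.57]
well [[ 562.22524563 -226.57634968   50.        ]] [[ 565.71826307 -233.76136377   44.        ]]
along y from centre [-1.95662388 19.63771776]
GRASP 30 1 [ 0.42  0.44  2.09 -1.02  0.25 -0.17]
GRASP 30 1 [ 0.42  0.44  2.09 -1.02  0.25 -0.17]
GRASP 30 1 [ 0.42  0.44  2.09 -1.02  0.25 -0.17]
GRASP 30 1 [ 0.42  0.44  2.09 -1.02  0.25 -0.17]
GRASP 30 1 [ 0.42  0.44  2.09 -1.02  0.25 -0.17]
PLACE 30 -120 1 [-0.09  0.8   1.56 -0.91  1.47 -2.27] [-0.09  0.65  1.56 -0.91  1.56 -2.38]
PLACE 30 -120 -1 [-0.09  0.8   1.56 -0.91  1.47  0.87] [-0.09  0.65  1.56 -0.91  1.56  0.76]
PLACE 30 -105 1 [-0.06  0.72  1.72 -1.08  1.29 -2.29] [-0.06  0.56  1.73 -1.05  1.37 -2.43]
PLACE 30 -105 -1 [-0.06  0.72  1.72 -1.08  1.29  0.86] [-0.06  0.56  1.73 -1.05  1.37  0.72]
PLACE 30 -45 1 [-0.28  0.45  2.29  3.84  0.71 -1.87] [-0.28  0.19  2.3   4.11  0.54 -2.19]
PLACE 30 -45 -1 [-0.28  0.45  2.29  3.84  0.71  1.27] [-0.28  0.19  2.3   4.11  0.54  0.95]
PLACE 30 -30 1 [-0.45  0.42  2.34  3.24  0.67 -1.61] 
[... 3533 characters left out ...]
.57  1.87  1.03  1.1  -0.77] [-0.87  0.4   1.86  0.96  1.2  -0.61]
PLACE 40 45 -1 [-0.87  0.57  1.87  1.03  1.1   2.37] [-0.87  0.4   1.86  0.96  1.2   2.54]
PLACE 40 60 1 [-0.85  0.65  1.73  0.86  1.27 -0.81] [-0.85  0.5   1.72  0.83  1.38 -0.69]
PLACE 40 60 -1 [-0.85  0.65  1.73  0.86  1.27  2.33] [-0.85  0.5   1.72  0.83  1.38  2.45]
PLACE 40 75 1 [-0.81  0.73  1.58  0.72  1.43 -0.88] [-0.81  0.59  1.57  0.71  1.55 -0.78]
PLACE 40 75 -1 [-0.81  0.73  1.58  0.72  1.43  2.26] [-0.81  0.59  1.57  0.71  1.55  2.36]
PLACE 40 90 1 [-0.76  0.8   1.44  0.59  1.58 -0.97] [-0.76  0.67  1.43  0.59  1.7  -0.89]
PLACE 40 90 -1 [-0.76  0.8   1.44  0.59  1.58  2.17] [-0.76  0.67  1.43  0.59  1.7   2.25]
```

```bash
python3 - <<'E'
from k import *
up=np.array([0,0,1.])
def tool(t,yax): y=yax-t*(yax@t); y/=np.linalg.norm(y); return R.from_matrix(np.c_[np.cross(y,t),y,t])
f0=np.array([.9996,-.029,0.]); Gr=np.array([568.5,229,40.]); W=np.array([562.5,-228,101.])
qc=np.array([-.321,1.128,.478,-.202,2.166,1.25])
rng=np.random.default_rng(0)
def sols(x,r,n=25):
    o=[]
    for _ in range(n):
        q,e=ik(x,r,rng.uniform([-1.2,.1,1.2,-1.1,.1,-2.9],[.8,1,2.4,4.3,1.8,2.9]))
        if e<1 and not any(np.abs(q-s).max()<.05 for s in o): o.append(q)
    return o
for el in(15,20,25,30):
  e=np.radians(el); t=-np.cos(e)*up+np.sin(e)*f0
  for sg in(1,-1):
    r0=tool(t,sg*np.cross(up,f0)); A=sols(Gr+19*t,r0)
    A2=[(q,ik(Gr+19*t+[0,0,90],r0,q)) for q in A]
    for az in(0,15,30):
      a=np.radians(az); h=np.array([np.cos(a),np.sin(a),0]); t1=np.cos(e)*h-np.sin(e)*up
      r1=tool(t1,-sg*np.cross(up,h))
      for qb in sols(W+19*t1,r1,12):
        for qa,(q2,e2) in A2:
          qh,eh=ik(W+19*t1+[0,0,90],r1,qb)
          if max(eh,e2)<1: print(el,sg,az,"A",qa.round(2),"up",q2.round(2),"B",qh.round(2),qb.round(2),"d",np.abs(qh-q2).max().round(2),"dc",np.abs(q2-qc).max().round(2))
E
```

```text
15 1 0 A [ 0.36  0.47  1.94 -0.21  0.5  -1.01] up [ 0.36  0.32  1.92 -0.16  0.67 -1.07] B [-0.82  0.37  2.35  2.19  1.04 -1.22] [-0.82  0.64  2.31  2.27  1.18 -1.41] d 2.35 dc 2.32
15 1 15 A [ 0.36  0.47  1.94 -0.21  0.5  -1.01] up [ 0.36  0.32  1.92 -0.16  0.67 -1.07] B [-0.92  0.43  2.23  1.79  1.16 -1.08] [-0.92  0.67  2.19  1.87  1.21 -1.28] d 1.95 dc 2.32
15 1 30 A [ 0.36  0.47  1.94 -0.21  0.5  -1.01] up [ 0.36  0.32  1.92 -0.16  0.67 -1.07] B [-0.96  0.51  2.07  1.5   1.3  -0.99] [-0.96  0.71  2.03  1.55  1.3  -1.16] d 1.66 dc 2.32
15 -1 0 A [ 0.36  0.47  1.94 -0.21  0.5   2.13] up [ 0.36  0.32  1.92 -0.16  0.67  2.07] B [-0.82  0.37  2.35  2.19  1.04  1.92] [-0.82  0.64  2.31  2.27  1.18  1.73] d 2.35 dc 1.5
15 -1 15 A [ 0.36  0.47  1.94 -0.21  0.5   2.13] up [ 0.36  0.32  1.92 -0.16  0.67  2.07] B [-0.92  0.43  2.23  1.79  1.16  2.06] [-0.92  0.67  2.19  1.87  1.21  1.86] d 1.95 dc 1.5
15 -1 30 A [ 0.36  0.47  1.94 -0.21  0.5   2.13] up [ 0.36  0.32  1.92 -0.16  0.67  2.07] B [-0.96  0.51  2.07  1.5   1.3   2.15] [-0.96  0.71  2.03  1.55  1.3   1.98] d 1.66 dc 1.5
20 1 0 A [
[... 2015 characters left out ...]
04 -0.61  0.31  2.55] up [ 0.4   0.27  2.03 -0.39  0.47  2.32] B [-0.93  0.41  2.07  1.38  1.16  2.3 ] [-0.93  0.61  2.05  1.46  1.13  2.11] d 1.78 dc 1.69
30 1 0 A [ 0.42  0.44  2.09 -1.03  0.25 -0.16] up [ 0.42  0.26  2.08 -0.61  0.39 -0.61] B [-0.76  0.2   2.31  1.91  0.68 -0.87] [-0.76  0.44  2.3   2.14  0.79 -1.18] d 2.52 dc 1.86
30 1 15 A [ 0.42  0.44  2.09 -1.03  0.25 -0.16] up [ 0.42  0.26  2.08 -0.61  0.39 -0.61] B [-0.86  0.28  2.2   1.56  0.89 -0.78] [-0.86  0.49  2.19  1.72  0.91 -1.04] d 2.16 dc 1.86
30 1 30 A [ 0.42  0.44  2.09 -1.03  0.25 -0.16] up [ 0.42  0.26  2.08 -0.61  0.39 -0.61] B [-0.9   0.37  2.06  1.31  1.09 -0.76] [-0.9   0.56  2.05  1.4   1.05 -0.96] d 1.92 dc 1.86
```

```bash
cat > path.py <<'E'
from k import *
up=np.array([0,0,1.])
def tool(t,yax): y=yax-t*(yax@t); y/=np.linalg.norm(y); return R.from_matrix(np.c_[np.cross(y,t),y,t])
f0=np.array([.9996,-.029,0.]); e=np.radians(25)
tg=-np.cos(e)*up+np.sin(e)*f0; rg=tool(tg,np.cross(up,f0))
a=np.radians(20); h=np.array([np.cos(a),np.sin(a),0]); tp=np.cos(e)*h-np.sin(e)*up; rp=tool(tp,-np.cross(up,h))
def rows(qa,qb,n,x0=None,foot=False):
    Q_=[qa+(qb-qa)*k/n for k in range(n+1)]; F=[fk(q,P) for q in Q_]
    for k in range(n):
        (x,r),(y,s)=F[k],F[k+1]
        T=(s*r.inv()).as_rotvec(degrees=True); extra=""
        if foot: 
            g=y-19*s.apply([0,0,1]); d=(s*rg.inv()).apply(f0); extra=f"foot {(g+95*d).round()} tip {(g-105*d).round()}"
        print(f"[{T.round(1).tolist()},{((y-x)/1000).round(3).tolist()}]",y.round(),extra)
E
python3 - <<'E'
from path import *
from rig import robot
qc=robot.observe()['joints']; x=np.array([568.5,229,40])+19*tg+[0,0,90]
q,er=ik(x,rg,np.array([.4,.27,2.03,-.39,.47,-.83])); print(x,q.round(3),er)
rows(qc,q,18)
E
```

```text
[576.52653507 228.76713734 112.78015205] [ 0.397  0.273  2.027 -0.394  0.472 -0.825] 1.4425495228685157e-13
[[2.5, -2.8, 8.7],[0.01, 0.023, -0.009]] [ 739. -230.  204.] 
[[2.4, -2.5, 9.0],[0.008, 0.024, -0.008]] [ 747. -206.  196.] 
[[2.3, -2.2, 9.2],[0.006, 0.025, -0.008]] [ 753. -181.  188.] 
[[2.1, -1.9, 9.4],[0.004, 0.025, -0.007]] [ 758. -156.  181.] 
[[1.9, -1.7, 9.6],[0.003, 0.026, -0.007]] [ 760. -130.  173.] 
[[1.7, -1.5, 9.8],[0.001, 0.027, -0.007]] [ 761. -103.  167.] 
[[1.5, -1.3, 10.0],[-0.002, 0.028, -0.006]] [759. -75. 161.] 
[[1.2, -1.2, 10.1],[-0.004, 0.028, -0.006]] [755. -47. 155.] 
[[1.0, -1.1, 10.2],[-0.006, 0.028, -0.006]] [749. -19. 149.] 
[[0.7, -1.0, 10.3],[-0.009, 0.029, -0.005]] [741.  10. 144.] 
[[0.5, -1.0, 10.4],[-0.011, 0.029, -0.005]] [730.  39. 139.] 
[[0.2, -1.0, 10.4],[-0.014, 0.029, -0.005]] [716.  68. 135.] 
[[-0.0, -1.1, 10.5],[-0.016, 0.029, -0.004]] [700.  97. 130.] 
[[-0.2, -1.2, 10.5],[-0.019, 0.028, -0.004]] [681. 125. 126.] 
[[-0.4, -1.4, 10.5],[-0.022, 0.028, -0.004]] [659. 153. 123.] 
[[-0.6, -1.5, 10.4],[-0.025, 0.027, -0.004]] [634. 179. 119.] 
[[-0.7, -1.8, 10.4],[-0.027, 0.025, -0.003]] [607. 205. 116.] 
[[-0.8, -2.0, 10.3],[-0.03, 0.024, -0.003]] [577. 229. 113.]
```

```bash
python3 - <<'E'
from path import *
from rig import robot
qc=robot.observe()['joints']; x=np.array([568.5,229,40])+19*tg+[0,0,170]
q,er=ik(x,rg,np.array([.4,.27,2.03,-.39,.47,-.83])); print(x,q.round(3),er)
rows(qc,q,24)
E
```

```text
[576.52653507 228.76713734 192.78015205] [ 0.397  0.149  1.982 -0.301  0.631 -0.935] 1.795740790365092e-13
[[2.2, -2.2, 6.6],[0.007, 0.019, -0.001]] [ 736. -234.  212.] 
[[2.2, -2.1, 6.8],[0.006, 0.019, -0.001]] [ 743. -215.  211.] 
[[2.1, -1.9, 6.9],[0.005, 0.02, -0.001]] [ 748. -196.  210.] 
[[2.0, -1.8, 7.0],[0.004, 0.02, -0.001]] [ 752. -176.  209.] 
[[1.8, -1.6, 7.1],[0.003, 0.02, -0.001]] [ 755. -155.  209.] 
[[1.7, -1.5, 7.2],[0.002, 0.021, -0.001]] [ 757. -135.  208.] 
[[1.6, -1.4, 7.3],[0.001, 0.021, -0.001]] [ 757. -114.  208.] 
[[1.4, -1.3, 7.4],[-0.001, 0.021, -0.0]] [757. -93. 207.] 
[[1.3, -1.2, 7.5],[-0.002, 0.021, -0.0]] [755. -71. 207.] 
[[1.1, -1.1, 7.6],[-0.003, 0.022, -0.0]] [752. -50. 206.] 
[[1.0, -1.1, 7.6],[-0.004, 0.022, -0.0]] [748. -28. 206.] 
[[0.8, -1.0, 7.7],[-0.005, 0.022, -0.0]] [742.  -6. 205.] 
[[0.6, -1.0, 7.7],[-0.007, 0.022, -0.001]] [736.  15. 205.] 
[[0.4, -1.0, 7.7],[-0.008, 0.021, -0.001]] [728.  37. 204.] 
[[0.3, -1.0, 7.7],[-0.009, 0.021, -0.001]] [718.  58. 204.] 
[[0.1, -1.0, 7.8],[-0.011, 0.021, -0.001]] [708.  79. 203.] 
[[-0.0, -1.1, 7.8],[-0.012, 0.021, -0.001]] [696. 100. 202.] 
[[-0.2, -1.1, 7.8],[-0.013, 0.02, -0.001]] [682. 120. 201.] 
[[-0.4, -1.2, 7.7],[-0.015, 0.02, -0.001]] [668. 140. 200.] 
[[-0.5, -1.3, 7.7],[-0.016, 0.019, -0.001]] [652. 159. 199.] 
[[-0.6, -1.4, 7.7],[-0.017, 0.019, -0.001]] [635. 178. 198.] 
[[-0.7, -1.5, 7.6],[-0.018, 0.018, -0.001]] [617. 196. 196.] 
[[-0.8, -1.7, 7.6],[-0.019, 0.017, -0.002]] [597. 213. 195.] 
[[-0.9, -1.8, 7.5],[-0.021, 0.016, -0.002]] [577. 229. 193.]
```

```bash
python3 -m handwheel '[[[2.2,-2.2,6.6],[0.007,0.019,-0.001],0.06],[[2.2,-2.1,6.8],[0.006,0.019,-0.001],0.06],[[2.1,-1.9,6.9],[0.005,0.020,-0.001],0.06],[[2.0,-1.8,7.0],[0.004,0.020,-0.001],0.06],[[1.8,-1.6,7.1],[0.003,0.020,-0.001],0.06],[[1.7,-1.5,7.2],[0.002,0.021,-0.001],0.06],[[1.6,-1.4,7.3],[0.001,0.021,-0.001],0.06],[[1.4,-1.3,7.4],[-0.001,0.021,0],0.06],[[1.3,-1.2,7.5],[-0.002,0.021,0],0.06],[[1.1,-1.1,7.6],[-0.003,0.022,0],0.06],[[1.0,-1.1,7.6],[-0.004,0.022,0],0.06],[[0.8,-1.0,7.7],[-0.005,0.022,0],0.06]]'; python3 -m handwheel '[[[0.6,-1.0,7.7],[-0.007,0.022,-0.001],0.06],[[0.4,-1.0,7.7],[-0.008,0.021,-0.001],0.06],[[0.3,-1.0,7.7],[-0.009,0.021,-0.001],0.06],[[0.1,-1.0,7.8],[-0.011,0.021,-0.001],0.06],[[0,-1.1,7.8],[-0.012,0.021,-0.001],0.06],[[-0.2,-1.1,7.8],[-0.013,0.020,-0.001],0.06],[[-0.4,-1.2,7.7],[-0.015,0.020,-0.001],0.06],[[-0.5,-1.3,7.7],[-0.016,0.019,-0.001],0.06],[[-0.6,-1.4,7.7],[-0.017,0.019,-0.001],0.06],[[-0.7,-1.5,7.6],[-0.018,0.018,-0.001],0.06],[[-0.8,-1.7,7.6],[-0.019,0.017,-0.002],0.06],[[-0.9,-1.8,7.5],[-0.021,0.016,-0.002],0.06],[[0,0,0],[0,0,0],0.06],[[0,0,0],[0,0,0],0.06]]'; cat > err.py <<'E'
from path import *
from rig import robot
def cur():
    o=robot.observe(); return o,np.array(o['position']),Q(o['eef_rot'])
def err(x,r):
    o,p,c=cur(); print("joints",o['joints'].round(3),"shift mm",(x-p).round(1),"turn deg",(r*c.inv()).as_rotvec(degrees=True).round(1))
E
python3 - <<'E'
from err import *; from h import *
err(np.array([568.5,229,40])+19*tg+[0,0,60],rg)
T=snap("top"); S=snap("side")
for n,v in(("side2",S),("top2",T)): np.savez(n+".npz",p=v.p,d=v.d,T=v.T,K=v.K)
u=lambda v,x0,y0,x1,y1,k: cv2.resize(v.p[y0:y1,x0:x1,::-1],None,fx=k,fy=k,interpolation=cv2.INTER_CUBIC)
cv2.imwrite("pics/s3.png",np.hstack([u(S,265,115,335,185,5),u(T,290,150,370,220,5)]))
E
```

```text
time_s: 7.15
position: [740.6, -4.2, 205.5]
eef_rot: [0.051, 0.72, 0.681, -0.125]
wrist_force: [0.4, -0.1, -0.4]
gripper_width: 60.2
gripper_force: 0.0
time_s: 8.55
position: [575.1, 229.3, 192.2]
eef_rot: [0.213, 0.015, 0.977, -0.002]
wrist_force: [0.2, 0.0, 0.9]
gripper_width: 60.2
gripper_force: 0.0
joints [ 0.397  0.15   1.98  -0.29   0.638 -0.943] shift mm [   1.4   -0.5 -109.4] turn deg [-0.1 -0.5  0.1]
```

View pics/s3.png

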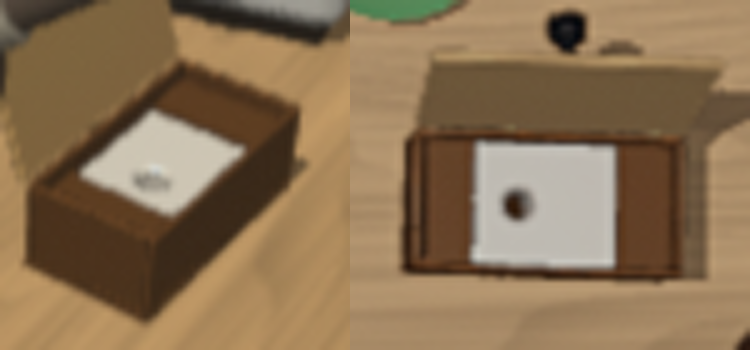

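The top view clearly shows the open caddy, with the well at about (323,190) left of the block's centre. I'll measure it with masks.

```bash
python3 - <<'E'
from h import *
T,S=load("top2.npz"),load("side2.npz")
for n,v,box in(("top",T,(310,175,345,207)),("side",S,(278,134,316,160))):
    g=v.p.astype(float).sum(2); sat=v.hsv[...,1]
    m=np.zeros(g.shape,np.uint8); x0,y0,x1,y1=box; m[y0:y1,x0:x1]=((sat<65)&(v.hsv[...,2]>130))[y0:y1,x0:x1]
    c=max(cv2.findContours(m,cv2.RETR_EXTERNAL,cv2.CHAIN_APPROX_NONE)[0],key=cv2.contourArea)
    hull=cv2.drawContours(np.zeros_like(m),[cv2.convexHull(c)],-1,1,-1)
    r=cv2.minAreaRect(c); print(n,"block rect px",r,"plane50",v.plane(r[0],50).round(1), "corners",v.plane(cv2.boxPoints(r),50).round(0)[:,:2].tolist())
    med=np.median(g[m>0]); inn=cv2.erode(hull,np.ones((3,3)))
    w=np.clip((med-g-25)/200,0,1)*inn; vv,uu=np.nonzero(w); W=w[vv,uu]
    uv=np.array([(uu*W).sum(),(vv*W).sum()])/W.sum(); b=(w>0.1).astype(np.uint8)
    vb,ub=np.nonzero(b); print(" well px weighted",uv,"bin",ub.mean(),vb.mean(),len(ub),"range",ub.min(),ub.max(),vb.min(),vb.max(),"P",v.plane(uv,50).round(1),v.plane([ub.mean(),vb.mean()],50).round(1))
    if n=="top": tw=[ub.mean(),vb.mean()]
    else: print("tri",tri(T,tw,S,[ub.mean(),vb.mean()]))
E
```

```text
top block rect px ((328.1846618652344, 190.69940185546875), (28.478944778442383, 24.443466186523438), 2.2025980949401855) plane50 [[ 562.1 -246.1   50. ]] corners [[522.0, -193.0], [609.0, -199.0], [603.0, -300.0], [516.0, -293.0]]
 well px weighted [322.27332325 190.72604639] bin 321.66153846153844 191.4923076923077 65 range 315 328 185 202 P [[ 562.5 -225.1   50. ]] [[ 559.8 -222.9   50. ]]
side block rect px ((297.05133056640625, 146.88697814941406), (27.47651481628418, 18.455610275268555), 24.443954467773438) plane50 [[ 568.4 -251.9   50. ]] corners [[607.0, -207.0], [636.0, -309.0], [529.0, -298.0], [507.0, -200.0]]
 well px weighted [295.12732801 150.23261117] bin 296.05555555555554 149.11111111111111 36 range 291 310 138 153 P [[ 564.5 -231.5   50. ]] [[ 565.  -238.9   50. ]]
tri (array([ 557.64416556, -220.90353469,   64.36626887]), np.float64(2.3233172715025767))
```

```bash
python3 -m handwheel '[[[0,-0.5,0],[0.0014,-0.0005,-0.03],0.05],[[0,0,0],[0,0,-0.03],0.05],[[0,0,0],[0,0,-0.03],0.05],[[0,0,0],[0,0,-0.02],0.05],[[0,0,0],[0,0,0],0.05],[[0,0,0],[0,0,0],0.05]]'; python3 - <<'E'
from err import *
err(np.array([568.5,229,40])+19*tg,rg)
E
```

```text
time_s: 9.25
position: [579.6, 229.4, 83.9]
eef_rot: [0.218, 0.015, 0.976, -0.002]
wrist_force: [0.2, 0.4, 0.4]
gripper_width: 50.4
gripper_force: 0.0
joints [ 0.395  0.328  2.033 -0.448  0.412 -0.766] shift mm [ -3.1  -0.7 -61.1] turn deg [-0.2  0.2  0.1]
```

```bash
python3 - <<'E'
from h import *
T,S=load("top2.npz"),load("side2.npz")
for n,v,c0,rad in(("top",T,(323,190.3),6),("side",S,(295.3,150.8),6)):
    g=v.p.astype(float).sum(2); yy,xx=np.mgrid[:384,:512]; d=np.hypot(xx-c0[0],(yy-c0[1])*(1 if n=="top" else 1.6))
    ref=np.median(g[(d>6)&(d<9)]); w=np.clip(ref-g-30,0,120)*(d<rad)
    uv=[(xx*w).sum()/w.sum(),(yy*w).sum()/w.sum()]; print(n,uv,v.plane(uv,50).round(1))
E
python3 -m handwheel '[[[0,0,0],[-0.001,-0.0007,-0.02],0.05],[[0,0,0],[-0.001,0,-0.02],0.05],[[0,0,0],[-0.001,0,-0.015],0.05],[[0,0,0],[0,0,-0.006],0.05],[[0,0,0],[0,0,0],0.05],[[0,0,0],[0,0,0],0.05]]'; python3 - <<'E'
from err import *
err(np.array([568.5,229,40])+19*tg,rg)
E
```

```text
top [np.float64(322.9890064302012), np.float64(190.417548226509)] [[ 563.6 -227.7   50. ]]
side [np.float64(294.53351206434314), np.float64(150.99061662198392)] [[ 564.1 -226.7   50. ]]
time_s: 9.85
position: [577.2, 229.6, 24.5]
eef_rot: [0.22, 0.015, 0.975, -0.001]
wrist_force: [0.1, 0.2, 0.8]
gripper_width: 49.8
gripper_force: 0.0
joints [ 0.397  0.439  2.047 -0.624  0.302 -0.577] shift mm [-0.7 -0.8 -1.7] turn deg [-0.2  0.4  0. ]
```

Both views put the well at (563.7,-227.5). Now I'll close on the handle and lift it straight up.

```bash
python3 -m handwheel '[[[0,0,0],[-0.0007,-0.0008,-0.001],0.05],[[0,0,0],[0,0,0],0],[[0,0,0],[0,0,0],0],[[0,0,0],[0,0,0],0],[[0,0,0],[0,0,0],0],[[0,0,0],[0,0,0],0],[[0,0,0],[0,0,0],0]]' 50; python3 - <<'E'
from err import *
print(robot.observe()['position'].round(1))
E
python3 -m handwheel '[[[0,0,0],[0,0,0.005],0],[[0,0,0],[0,0,0.015],0],[[0,0,0],[0,0,0.02],0],[[0,0,0],[0,0,0.03],0],[[0,0,0],[0,0,0.03],0],[[0,0,0],[0,0,0.03],0],[[0,0,0],[0,0,0.04],0],[[0,0,0],[0,0,0.04],0],[[0,0,0],[0,0,0],0],[[0,0,0],[0,0,0],0]]'; python3 - <<'E'
from err import *
o,p,c=cur(); q=o['joints']; print(q.round(3))
x=np.array([563.7,-227.5,101+90])+19*tp
qb,er=ik(x,rp,np.array([-.9,.35,2.15,1.55,1.05,-.85])); print(x,qb.round(3),er)
rows(q,qb,30,foot=True)
E
```

```text
time_s: 10.55
position: [575.3, 228.3, 22.4]
eef_rot: [0.219, 0.015, 0.976, -0.002]
wrist_force: [-1.8, -0.8, 5.8]
gripper_width: 16.4
gripper_force: 48.7
[575.3 228.3  22.4]
time_s: 11.55
position: [575.3, 228.5, 233.2]
eef_rot: [0.219, 0.015, 0.976, -0.001]
wrist_force: [-1.0, 0.6, -2.1]
gripper_width: 16.6
gripper_force: 48.7
[ 0.396  0.091  1.957 -0.271  0.704 -0.972]
[ 579.88136405 -221.61046513  182.97025303] [-0.9    0.353  2.167  1.556  1.035 -0.873] 1.7469898663534163e-13
[[2.3, 2.5, -4.4],[-0.003, -0.017, -0.013]] [572. 211. 220.] foot [659. 201. 234.] tip [460. 222. 242.]
[[2.4, 2.4, -4.4],[-0.004, -0.016, -0.012]] [568. 195. 208.] foot [654. 178. 217.] tip [458. 213. 235.]
[[2.5, 2.3, -4.4],[-0.004, -0.015, -0.011]] [563. 180. 196.] foot [649. 156. 201.] tip [457. 205. 229.]
[[2.6, 2.2, -4.5],[-0.004, -0.014, -0.011]] [559. 166. 186.] foot [642. 135. 186.] tip [456. 198. 224.]
[[2.7, 2.1, -4.5],[-0.004, -0.013, -0.01]] [555. 153. 176.] foot [635. 116. 172.] tip [456. 191. 219.]
[[2.7, 2.0, -4.5],[-0.004, -0.012, -0.009]] [550. 141. 168.] foot [627.  98. 159.] tip [457. 18
[... 1824 characters left out ...]
 -111.   75.] tip [568. -51. 266.]
[[2.9, -0.7, -4.9],[0.004, -0.021, 0.005]] [580. -93. 159.] foot [ 564. -127.   78.] tip [572. -77. 271.]
[[2.9, -0.8, -4.9],[0.003, -0.023, 0.005]] [ 582. -116.  163.] foot [ 565. -144.   81.] tip [ 574. -105.  277.]
[[2.8, -1.0, -4.9],[0.002, -0.024, 0.005]] [ 584. -140.  168.] foot [ 566. -163.   84.] tip [ 575. -134.  282.]
[[2.7, -1.1, -4.9],[0.0, -0.026, 0.005]] [ 584. -166.  173.] foot [ 566. -183.   88.] tip [ 573. -164.  287.]
[[2.6, -1.2, -5.0],[-0.001, -0.027, 0.005]] [ 583. -193.  178.] foot [ 565. -204.   92.] tip [ 570. -196.  292.]
[[2.5, -1.3, -5.0],[-0.003, -0.028, 0.005]] [ 580. -222.  183.] foot [ 564. -227.   96.] tip [ 564. -228.  296.]
```

```bash
python3 -m handwheel '[[[2.3,2.5,-4.4],[-0.003,-0.017,-0.009],0],[[2.4,2.4,-4.4],[-0.004,-0.016,-0.008],0],[[2.5,2.3,-4.4],[-0.004,-0.015,-0.007],0],[[2.6,2.2,-4.5],[-0.004,-0.014,-0.007],0],[[2.7,2.1,-4.5],[-0.004,-0.013,-0.006],0],[[2.7,2.0,-4.5],[-0.004,-0.012,-0.005],0],[[2.8,1.9,-4.5],[-0.004,-0.011,-0.004],0],[[2.9,1.8,-4.5],[-0.003,-0.010,-0.003],0],[[2.9,1.6,-4.5],[-0.003,-0.010,-0.002],0],[[3.0,1.5,-4.5],[-0.002,-0.009,-0.001],0],[[3.0,1.4,-4.6],[-0.001,-0.009,-0.004],0],[[3.1,1.2,-4.6],[-0.001,-0.009,-0.003],0],[[3.1,1.1,-4.6],[0,-0.009,-0.002],0],[[3.2,0.9,-4.6],[0.001,-0.009,-0.001],0],[[3.2,0.8,-4.6],[0.002,-0.009,-0.001],0],[[3.2,0.6,-4.6],[0.003,-0.010,0],0],[[3.2,0.5,-4.7],[0.003,-0.011,0.001],0],[[3.2,0.3,-4.7],[0.004,-0.012,0.002],0],[[3.2,0.2,-4.7],[0.004,-0.013,0.002],0],[[3.2,0,-4.7],[0.005,-0.014,0.003],0]]'; python3 - <<'E'
from err import *
q=robot.observe()['joints']
print(q.round(3)); x=np.array([563.7,-227.5,101+130])+19*tp
qb,er=ik(x,rp,np.array([-.9,.35,2.15,1.55,1.05,-.85])); print(x,qb.round(3),er)
rows(q,qb,12,foot=True)
E
```

```text
time_s: 13.55
position: [558.1, -3.6, 174.1]
eef_rot: [-0.1, 0.73, 0.587, 0.336]
wrist_force: [0.6, 0.3, -1.1]
gripper_width: 16.4
gripper_force: 48.7
[-0.471  0.205  2.081  0.904  0.976 -0.829]
[ 579.88136405 -221.61046513  222.97025303] [-0.9    0.266  2.163  1.501  1.039 -0.767] 1.400150016833883e-12
[[2.6, -0.2, -4.0],[0.004, -0.013, 0.003]] [562. -16. 177.] foot [559. -69. 106.] tip [549.  21. 285.]
[[2.5, -0.2, -4.0],[0.004, -0.014, 0.003]] [567. -30. 181.] foot [560. -80. 108.] tip [556.   3. 289.]
[[2.5, -0.3, -4.0],[0.004, -0.015, 0.004]] [571. -45. 184.] foot [561. -91. 109.] tip [561. -15. 294.]
[[2.5, -0.4, -4.0],[0.004, -0.016, 0.004]] [574. -60. 188.] foot [ 562. -102.  111.] tip [566. -35. 299.]
[[2.5, -0.5, -4.0],[0.003, -0.017, 0.004]] [578. -77. 192.] foot [ 564. -115.  113.] tip [570. -56. 304.]
[[2.4, -0.6, -4.0],[0.003, -0.018, 0.004]] [580. -95. 196.] foot [ 565. -128.  116.] tip [573. -78. 309.]
[[2.4, -0.7, -4.1],[0.002, -0.019, 0.004]] [ 583. -114.  201.] foot [ 566. -142.  118.] tip [ 575. -101.  314.]
[[2.3, -0.8, -4.1],[0.001, -0.02, 0.004]] [ 584. -133.  205.] foot [ 566. -158.  122.] tip [ 575. -125.  319.]
[[2.3, -0.8, -4.1],[0.001, -0.021, 0.004]] [ 585. -154.  210.] foot [ 567. -174.  125.] tip [ 575. -150.  323.]
[[2.2, -0.9, -4.1],[-0.0, -0.022, 0.004]] [ 584. -176.  214.] foot [ 566. -191.  128.] tip [ 572. -175.  328.]
[[2.2, -1.0, -4.1],[-0.002, -0.022, 0.004]] [ 583. -198.  219.] foot [ 565. -209.  132.] tip [ 569. -201.  332.]
[[2.1, -1.1, -4.1],[-0.003, -0.023, 0.004]] [ 580. -222.  223.] foot [ 564. -227.  136.] tip [ 564. -228.  336.]
```

```bash
python3 -m handwheel '[[[2.6,-0.2,-4.0],[0.004,-0.013,0.003],0],[[2.5,-0.2,-4.0],[0.004,-0.014,0.003],0],[[2.5,-0.3,-4.0],[0.004,-0.015,0.004],0],[[2.5,-0.4,-4.0],[0.004,-0.016,0.004],0],[[2.5,-0.5,-4.0],[0.003,-0.017,0.004],0],[[2.4,-0.6,-4.0],[0.003,-0.018,0.004],0],[[2.4,-0.7,-4.1],[0.002,-0.019,0.004],0],[[2.3,-0.8,-4.1],[0.001,-0.020,0.004],0],[[2.3,-0.8,-4.1],[0.001,-0.021,0.004],0],[[2.2,-0.9,-4.1],[0,-0.022,0.004],0],[[2.2,-1.0,-4.1],[-0.002,-0.022,0.004],0],[[2.1,-1.1,-4.1],[-0.003,-0.023,0.004],0],[[0,0,0],[0,0,0],0],[[0,0,0],[0,0,0],0]]'; python3 - <<'E'
from err import *; from h import *
err(np.array([563.7,-227.5,101+130])+19*tp,rp)
T=snap("top"); S=snap("side")
for n,v in(("side3",S),("top3",T)): np.savez(n+".npz",p=v.p,d=v.d,T=v.T,K=v.K)
m=S.mask((80,90,40),(100,255,255),(240,60,360,180)); vv,uu=np.nonzero(m); print(m.sum())
print("side teal", [ (y,uu[vv==y].mean().round(1),len(uu[vv==y])) for y in range(vv.min(),vv.max()+1,3)])
# expected axis
x=np.array(robot.observe()['position']); 
for z in (0,50): pass
mt=T.mask((80,90,40),(100,255,255),(290,150,370,230)); print("top teal",mt.sum())
u=lambda v,x0,y0,x1,y1,k: cv2.resize(v.p[y0:y1,x0:x1,::-1],None,fx=k,fy=k,interpolation=cv2.INTER_CUBIC)
cv2.imwrite("pics/s4.png",np.hstack([u(S,250,50,350,170,4),u(T,290,130,370,230,5)[:480]]))
E
```

```text
time_s: 14.95
position: [579.9, -222.8, 220.7]
eef_rot: [-0.092, 0.831, 0.148, 0.528]
wrist_force: [-0.5, -0.3, -1.4]
gripper_width: 16.1
gripper_force: 48.8
joints [-0.9    0.27   2.161  1.499  1.036 -0.772] shift mm [0.  1.2 2.3] turn deg [ 0.3 -0.2 -0.1]
103
side teal [(92, np.float64(300.5), 4), (95, np.float64(300.5), 4), (98, np.float64(300.0), 5), (101, np.float64(nan), 0), (104, np.float64(nan), 0), (107, np.float64(nan), 0), (110, np.float64(nan), 0), (113, np.float64(299.5), 2), (116, np.float64(298.5), 4), (119, np.float64(297.5), 4), (122, np.float64(297.5), 4), (125, np.float64(297.5), 4), (128, np.float64(297.0), 3)]
top teal 25<stdin>:6: RuntimeWarning: Mean of empty slice.
  ret = ret.dtype.type(ret / rcount)
```

View pics/s4.png

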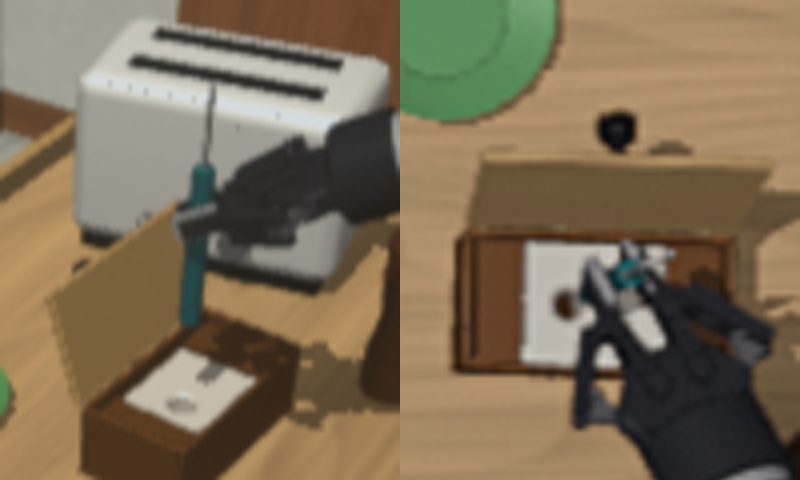

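The spreader stands in the grip with the blade up. In the side view the handle runs from about (300,92) to (297,130). I'll check whether it's vertical and where the axis is.

```bash
cat > tilt.py <<'E'
from err import *; from h import *
import sys
def chk(S,T=None):
    o,p,c=cur(); G=p-19*c.apply([0,0,1]); f=(c*rg.inv()).apply(f0); print("G",G.round(1),"foot dir nominal",f.round(3),"force",o['wrist_force'].round(1))
    n=S.pix(np.array([G+s*f for s in(-43,-20,20,95)])); print("predicted side px",n.round(1).tolist())
    m=S.mask((80,90,40),(100,255,255),(240,60,360,190)); vv,uu=np.nonzero(m)
    A=np.polyfit(vv,uu,1); print("measured side line at those rows",np.polyval(A,n[:,1]).round(1),"rows",vv.min(),vv.max())
if __name__=="__main__":
    chk(load("side3.npz"))
E
python3 tilt.py
```

```text
G [ 564.4 -228.5  229.7] foot dir nominal [-0.001 -0.006 -1.   ] force [-0.1  0.4 -0.4]
predicted side px [[300.6, 90.6], [299.9, 97.6], [298.8, 109.2], [296.9, 129.6]]
measured side line at those rows [300.8 300.1 298.9 296.9] rows 92 130
```

```bash
python3 -m handwheel '[[[0,0,0],[-0.0007,0.001,-0.015],0],[[0,0,0],[0,0,-0.02],0],[[0,0,0],[0,0,-0.02],0],[[0,0,0],[0,0,-0.015],0],[[0,0,0],[0,0,0],0],[[0,0,0],[0,0,0],0]]'; python3 - <<'E'
from tilt import *
S=snap("side"); chk(S)
err(np.array([563.7,-227.5,155])+19*tp,rp)
E
```

```text
time_s: 15.65
position: [580.5, -222.0, 152.9]
eef_rot: [-0.091, 0.831, 0.149, 0.529]
wrist_force: [0.9, -0.0, -0.4]
gripper_width: 16.4
gripper_force: 48.8
G [ 564.5 -228.3  161.6] foot dir nominal [ 0.001 -0.008 -1.   ] force [-0.3 -0.1 -1.4]
predicted side px [[298.6, 110.8], [297.9, 117.2], [296.9, 127.9], [295.1, 146.6]]
measured side line at those rows [298.7 298.  296.8 294.8] rows 112 147
joints [-0.899  0.421  2.164  1.595  1.033 -0.956] shift mm [-0.8  0.8 -6.5] turn deg [ 0.4  0.1 -0.1]
```

```bash
python3 -m handwheel '[[[0.4,0,0],[-0.0005,0.0008,-0.004],0],[[0,0,0],[0,0,-0.004],0],[[0,0,0],[0,0,-0.003],0],[[0,0,0],[0,0,-0.002],0],[[0,0,0],[0,0,-0.002],0],[[0,0,0],[0,0,-0.002],0],[[0,0,0],[0,0,0],0]]'; python3 - <<'E'
from tilt import *
chk(snap("side"))
E
```

```text
time_s: 16.4
position: [579.6, -221.9, 135.5]
eef_rot: [-0.094, 0.83, 0.147, 0.529]
wrist_force: [0.7, -0.1, -1.1]
gripper_width: 16.3
gripper_force: 48.8
G [ 563.5 -227.8  143.7] foot dir nominal [ 0. -0. -1.] force [ 0.2 -0.7 -1.1]
predicted side px [[298.3, 115.9], [297.7, 122.2], [296.6, 132.7], [294.8, 151.2]]
measured side line at those rows [298.4 297.8 296.7 294.7] rows 116 151
```

```bash
python3 -m handwheel '[[[0,0,0],[0,0,-0.002],0],[[0,0,0],[0,0,-0.002],0],[[0,0,0],[0,0,-0.002],0],[[0,0,0],[0,0,0],0]]'; python3 -m handwheel '[[[0,0,0],[0,0,-0.002],0],[[0,0,0],[0,0,-0.002],0],[[0,0,0],[0,0,-0.002],0],[[0,0,0],[0,0,-0.002],0],[[0,0,0],[0,0,0],0]]'
```

```text
time_s: 16.85
position: [579.6, -221.8, 129.5]
eef_rot: [-0.094, 0.831, 0.147, 0.529]
wrist_force: [-0.9, 0.2, -0.5]
gripper_width: 16.6
gripper_force: 48.8
time_s: 17.35
position: [579.6, -221.9, 121.5]
eef_rot: [-0.094, 0.83, 0.147, 0.529]
wrist_force: [0.1, 0.7, -1.7]
gripper_width: 16.4
gripper_force: 48.8
```

The foot is about 16 mm into the well with no contact force.

```bash
python3 -m handwheel '[[[0,0,0],[0,0,-0.003],0],[[0,0,0],[0,0,-0.003],0],[[0,0,0],[0,0,-0.003],0],[[0,0,0],[0,0,-0.003],0],[[0,0,0],[0,0,-0.003],0],[[0,0,0],[0,0,-0.003],0],[[0,0,0],[0,0,-0.003],0],[[0,0,0],[0,0,-0.002],0],[[0,0,0],[0,0,0],0]]'; python3 -m handwheel '[[[0,0,0],[0,0,-0.001],0],[[0,0,0],[0,0,-0.001],0],[[0,0,0],[0,0,0],0]]'; python3 -m handwheel '[[[0,0,0],[0,0,-0.001],0],[[0,0,0],[0,0,0],0]]'
```

```text
time_s: 18.25
position: [579.6, -221.8, 98.5]
eef_rot: [-0.094, 0.83, 0.147, 0.529]
wrist_force: [0.1, -0.2, -0.7]
gripper_width: 16.5
gripper_force: 48.8
time_s: 18.55
position: [579.8, -222.0, 96.9]
eef_rot: [-0.093, 0.83, 0.147, 0.529]
wrist_force: [-0.1, -0.4, 0.1]
gripper_width: 16.4
gripper_force: 48.8
time_s: 18.75
position: [579.7, -222.0, 95.8]
eef_rot: [-0.093, 0.83, 0.147, 0.529]
wrist_force: [0.5, -1.0, -1.0]
gripper_width: 16.6
gripper_force: 48.8
```

```bash
for i in 1; do python3 -m handwheel '[[[0,0,0],[0,0,-0.001],0],[[0,0,0],[0,0,0],0]]'; done; python3 -m handwheel '[[[0,0,0],[0,0,-0.001],0],[[0,0,0],[0,0,0],0]]'
```

```text
time_s: 18.95
position: [580.0, -222.0, 95.3]
eef_rot: [-0.093, 0.83, 0.147, 0.53]
wrist_force: [-0.3, -0.2, 0.6]
gripper_width: 16.4
gripper_force: 48.9
time_s: 19.15
position: [580.4, -222.0, 95.3]
eef_rot: [-0.094, 0.829, 0.147, 0.531]
wrist_force: [-1.3, -0.0, 5.2]
gripper_width: 16.6
gripper_force: 49.1
```

Contact is at about 5 N with the foot at floor height. I'll release and back off along the tool axis.

```bash
python3 -m handwheel '[[[0,0,0],[0,0,0.0005],0.022],[[0,0,0],[0,0,0],0.025],[[0,0,0],[0,0,0],0.04],[[0,0,0],[0,0,0],0.04],[[0,0,0],[0,0,0],0.04],[[0,0,0],[-0.004,-0.0015,0.002],0.04],[[0,0,0],[-0.009,-0.003,0.004],0.04],[[0,0,0],[-0.017,-0.006,0.009],0.04],[[0,0,0],[-0.026,-0.009,0.013],0.04],[[0,0,0],[-0.026,-0.009,0.013],0.04],[[0,0,0],[-0.026,-0.009,0.03],0.04],[[0,0,0],[-0.02,0,0.04],0.04],[[0,0,0],[0,0,0],0.04],[[0,0,0],[0,0,0],0.04]]'; python3 - <<'E'
from h import *; from rig import robot
o=robot.observe();print(o['joints'].round(3),o['qd'].round(3),o['wrist_force'].round(1))
T=snap("top"); S=snap("side")
m=S.mask((80,90,40),(100,255,255),(240,60,360,190)); vv,uu=np.nonzero(m); A=np.polyfit(vv,uu,1)
n=S.pix(np.array([[563.7,-227.7,z] for z in(144,110,75)])); print(n.round(1),np.polyval(A,n[:,1]).round(1),vv.min(),vv.max())
u=lambda v,x0,y0,x1,y1,k: cv2.resize(v.p[y0:y1,x0:x1,::-1],None,fx=k,fy=k,interpolation=cv2.INTER_CUBIC)
cv2.imwrite("pics/s5.png",np.hstack([u(S,250,70,350,190,4),u(T,250,130,350,250,4)]))
E
```

```text
time_s: 20.55
position: [451.1, -260.5, 206.4]
eef_rot: [-0.091, 0.831, 0.147, 0.529]
wrist_force: [-0.3, -0.3, -0.7]
gripper_width: 39.8
gripper_force: 0.0
[-1.212  0.233  2.263  1.306  1.219 -0.88 ] [ 0.025  0.053  0.009 -0.    -0.006  0.001] [-0.3 -0.3 -0.7]
[[297.1 127.4]
 [296.2 136.2]
 [295.4 144.9]] [296.9 296.1 295.3] 127 151
```

View pics/s5.png

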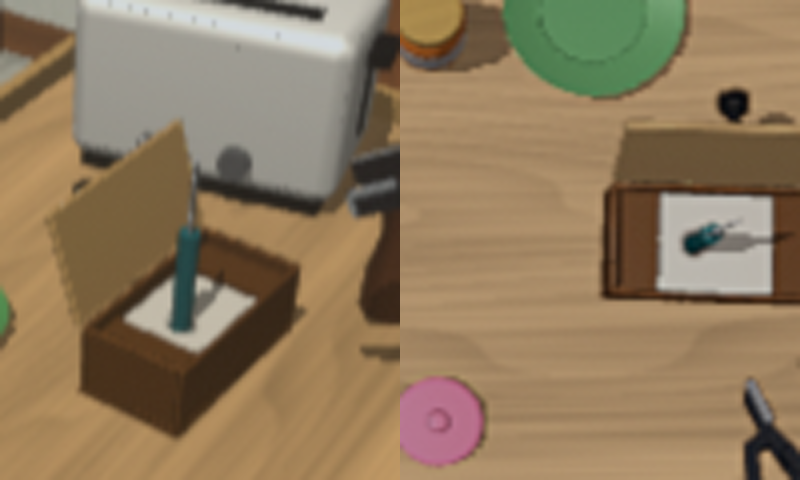

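The spreader stands vertical in the well with its handle top at z ≈ 144, which is where it should be on the floor. The lid is open and the gripper is clear, so I'm handing in.

```bash
python3 -c "
from rig import robot; print(robot.job_done())"
```

```text
the job is handed in; nothing more can be done
None
```

The lid is open on its stop, the spreader stands upright in the well with its handle on the bottom and blade up, the gripper touches nothing, and the job is handed in at about 21 s of the 72 s limit.

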